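# Let out the short leg of a shelf riser

## Robot

A 7-joint arm with a two-finger parallel gripper is mounted at the origin on the work surface. World frame = base frame: x ahead of the robot, y to its left, z up, the work surface at z = 0. Lengths are in mm, angles in rad, forces in N, time in s.
With the tool pointing down it reaches from about 400 to 850 mm from the base axis. Payload 10.4 kg.
Tool frame: the origin (TCP) lies between the finger pads; the fingertips stand 14 mm ahead of it and the grasp point (between the pads) lies 5 mm behind it; z points along the fingers, y is the line along which they close (so a half turn about z gives the same grasp; the last joint's range is limited). The gripper opens to 87 mm and grips with 3 to 60 N. Pads are 19 mm wide; open, the fingers measure 117 mm over their backs; the gripper's body (75 mm by 190 mm) begins 51 mm behind the grasp point.
Start: joints at [1.285, 0.332, -0.065, 1.46, 0.022, 1.35, -0.088], TCP at [162.386, -603.557, 236.576] pointing down, gripper open.
Joint ranges: [-2.6, 2.6], [-0.5, 2.12], [-1.47, 1.34], [0.16, 2.42], [-1.27, 4.41], [0.06, 2.06], [-2.6, 2.6]. Speed limits (rad/s): [2.22, 2.22, 2.79, 2.79, 3.14, 3.14, 3.14].

## Interface

Orientations are given as a unit quaternion [w, x, y, z].
In Python, from rig import readout, cams, job_done gives the robot as it stands.
- The arm moves only by the tool play_rows, never from a script. Its argument "steps" is a list that holds one entry, the list of rows, each a list of 7 numbers: the shift along the tool's x, y, z in m, then the turn, a rotation vector about the tool's x, y, z in rad, then the finger opening in m, from 0 to 0.087. A call has 1 to 5 rows; each row is the pose to reach, as a shift and turn from the pose commanded when the call began, along the tool's axes at that moment; what a row does not reach only later rows make up. A row lasts 1/12 s, in which the tool goes at most 41.7 mm and 7.16 degrees, less where a joint would pass 70% of its speed; a pose out of reach is approached as far as the arm can. A call with a gripper value outside its range is refused whole. The fingers move at their own pace and stop on an object; the grip force is fixed at half the most. Time passes only in rows, so rows that repeat a pose let the fingers close. It gives the time, the measured TCP pose, the force, the opening and the grip force at its end, in the units of the state.
- readout.get_obs(): the state, without advancing time (a new reading comes with each control period).
- cams.camera(name): name is "scene" or "side" or "wrist"; returns a dict with "color" (420x560x3 uint8, red, green, blue), "mtx" (3x3 intrinsics, pixels), "T" (4x4, takes a point from camera to world coordinates). Camera axes: x right, y down, z forward; pixel columns grow to the right and rows downward; lengths in mm; the calibration is good to about 2 mm. A picture is of the moment at which its call begins. There is no depth.
- job_done(): hands the job in; it is judged then, once.
Trained networks look in a picture, given as the dict that the camera call returned (one of the last four; its "shot" number tells which), for a name from the list of things; names that differ only in an ending like _2 or _b are one class to them, and where a whole thing is asked for, a point or a joint stands for the part that bears it (a point fixed in the world has none). Each returns a list of dicts, best first, with "confidence" (0 to 1); they miss things now and then, are a little off and sometimes report something else, mostly with a low value. They report only what shows in the picture. A call takes as long as a camera call.
- cams.boxes_of(picture, thing): "position" ([row, column] in pixels, amid what is visible of it).
- cams.outline_of(picture, thing): "region" (420x560 bool, what is visible of it) and "position" ([row, column] in pixels, amid what is visible of it).
The state is a dict: "time": time; "joint_positions": joint angles; "joint_vel": joint speeds; "effort": joint torques, N m; "tcp_pos": TCP position; "tool_rot": TCP orientation; "force": force on the tool from outside, world axes, zero at the start; "moment": the same for the moment, N m; "opening": opening from 0.0 (shut) to 1.0 (fully open); "gripper_force": force on a finger pad.
Only numpy, scipy, OpenCV 4.12 (cv2) and the standard library are available. Lean on these libraries where they do the work, as an engineer would, in place of code of your own. Each camera call takes 0.05 s, during which the arm holds its last target. There are 200 camera calls.

## Task

One upper leg of the clamped shelf riser is set too short. Press its spring pin in and slide the leg's outer tube out past it, hole by hole, until the leg is as long as the other three and the pin has sprung right out through that hole. Pull gently and stop as soon as the pin snaps out, never wrench a locked tube, and leave the other legs and everything on the bench as they are.

Things in the scene. Friction and masses are not known exactly. Their poses are not given: they have to be found in the camera images.
- riser: dark grey shelf riser clamped on edge, fixed. Deck 260 mm wide (its x), 235 high (z), at y = +125 to +155 mm. Origin on the bench, below the middle between the two upper pins. Four level legs point along -y, axes at x = -75 and +75 mm; lower pair (rigid, right length) at z = 50 mm, upper pair at z = 185 mm. A clamp, 90 mm wide and 62 high, holds the lower edge.
- post_a: fixed inner tube (29 mm diameter) of the short upper leg, at x = -75 or +75 mm on the riser (varies). Origin on the tube's axis, in the plane of its spring pin, 185 mm above the bench. -y points out along the leg to the foot. The pin looks along (0.906, 0, 0.423): towards +x, raised 25 degrees. The dark socket at the deck (48 mm diameter) ends at y = +113 mm.
- post_b: the same inner tube, with the same axes, of the other upper leg, which is already set right
- leg_a (a joint): slide of the short leg's outer tube along post_a's -y, in m: 0 = where it starts. Four holes 30 mm apart: it locks at 0, 0.030, 0.060, 0.090 (play 0.8 mm each way). Aluminium, 34 mm diameter; at 0 it covers y = +110 to -75 mm of post_a's frame, its rubber foot (44 mm) y = -66 to -92. Slides with about 2 N of friction, stays where left, cannot turn.
- leg_b (a joint): the same slide of the other upper leg; it stands at 0.060, like the two lower legs
- pin_a (a joint): travel of leg a's steel spring pin, in m: 0 = out, 12 mm round nose 5 mm proud of the outer tube, locking it both ways; 0.005 = flush; 0.007 = under the tube wall between holes. Spring 4 N out, 6 N flush, 6.8 N under the wall. When flush, a pull of 8 to 15 N along the leg ducks the nose under the hole's edge; it springs out by itself at the next hole.
- pin_b (a joint): the same spring pin of leg b; it is fully out (0)
- pin_a_tip (a point): top of pin a's round nose; with the pin out, 22 mm from the leg's axis. The pin sits in the inner tube and does not travel with the outer tube. It bears 30 N of pull from the locked tube; more would bend it
- foot_a (a point): middle of the end face of the short leg's rubber foot
- foot_b (a point): middle of the end face of the other upper leg's rubber foot
- tape_roll: roll of paper tape, lying flat, 80 mm across, 24 mm high, on the bench under the legs (bystander; origin at its underside)
- spare_foot_1: loose spare rubber foot, 44 mm across, 26 mm high (bystander; origin at its underside)
- spare_foot_2: another loose spare rubber foot (bystander; origin at its underside)
- screwdriver: screwdriver lying on the bench before the feet (bystander; origin at its underside)
- mallet: rubber mallet lying on the bench behind the deck, 230 mm long (bystander; origin at its underside)
- screw_jar: jar of screws, 64 mm across, 85 mm high (bystander; origin at its underside)
- carton: closed cardboard carton, 150 x 100 x 70 mm (bystander; origin at its underside)

How it is judged (in metres and radians):
On the way, in this order (a step that is already met when the one before it is completed fails the run):
1. the short leg's pin is pressed in and its tube has left the first hole (value of joint leg_a above 0.008 m).
2. the tube has also been let past the middle hole (value of joint leg_a above 0.038 m).
At the end, for the whole second after the job is handed in: the short leg's tube rests within 2 mm of the third hole (60 mm out, like the other legs) with its pin out to within 1.5 mm; the other upper leg is still within 2 mm of that same hole with its pin out; all at rest (value of joint leg_a between 0.058 and 0.062 m and value of joint each of pin_a, pin_b below 0.0015 m and value of joint leg_b between 0.058 and 0.062 m and velocity of joint leg_a between -0.005 and 0.005 m/s); the robot touches nothing.
It fails at once if the tube is wrenched hard against its locked pin (contact force between pin_a and leg_a above 30 N).
It fails at once if the leg that was already right is moved off its hole (not (value of joint leg_b between 0.056 and 0.064 m)).
It fails at once if a bystander on the bench is pushed more than 30 mm (distance of any of tape_roll, spare_foot_1, spare_foot_2, screwdriver, mallet, screw_jar, carton from where it was at the start of the episode above 0.03 m).
It also fails if it takes over 45 s, if anything falls off the work surface, if the arm or the gripper's body presses on something with over 40 N, if the wrist force passes 120 N, or if a joint passes its speed limit or range.

## Working session

There is one attempt and no reset: what is moved stays moved. The work goes in short steps, Python scripts to look and compute and a tool call to move; the robot and the scene stay as the last step left them, time stands still between calls to the robot, and variables do not carry over. Pictures are saved under pics/ and viewed, at most 10 in all, crops included, and the job is handed in when it is done.

Besides the shell and the picture viewer there is one more tool, called as name(argument=value, ...) on one line, values as JSON. play_rows: Moves the arm, as the interface text tells. Its arguments: {"type":"object","properties":{"steps":{"type":"array","items":{"type":"array","items":{"type":"array","items":{"type":"number"}}}}},"required":["steps"]}

```bash
mkdir -p pics; ls; python3 - <<'E'
from rig import readout,cams
import cv2,numpy as np
o=readout.get_obs();print(o['time'],o['tcp_pos'],o['tool_rot'],o['opening'])
ims=[]
for n in ['scene','side']:
    p=cams.camera(n);print(n,p['mtx'].tolist(),p['T'].round(4).tolist())
    ims.append(p['color'])
    for t in ['riser','pin_a_tip','foot_a','post_a','leg_a','pin_a','tape_roll','screw_jar','carton']:
        print(t,[(np.round(b['position']).tolist(),round(b['confidence'],2)) for b in cams.boxes_of(p,t)])
    cv2.imwrite(f'pics/{n}0.png',p['color'][:,:,::-1])
E
```

```text
pics
0.0 [ 162.23393303 -603.17771061  235.74198547] [-7.18648266e-04  9.91380379e-01  1.31013013e-01 -1.34584823e-04] 1.0008351823709989
scene [[485.98563219111753, 0.0, 282.9373131472134], [0.0, 485.98563219111753, 207.58727606799266], [0.0, 0.0, 1.0]] [[-0.2458, 0.5469, -0.8003, 1806.3239], [0.9693, 0.1462, -0.1978, 258.2694], [0.0088, -0.8243, -0.566, 1043.9571], [0.0, 0.0, 0.0, 1.0]]
riser [([248.0, 312.0], 0.63)]
pin_a_tip [([221.0, 434.0], 0.46)]
foot_a [([194.0, 259.0], 0.74)]
post_a [([194.0, 274.0], 0.68), ([219.0, 280.0], 0.57)]
leg_a [([192.0, 258.0], 0.73), ([222.0, 279.0], 0.59)]
pin_a [([246.0, 313.0], 0.68), ([193.0, 262.0], 0.25)]
tape_roll [([245.0, 255.0], 0.73), ([218.0, 278.0], 0.18)]
screw_jar [([219.0, 436.0], 0.62)]
carton [([193.0, 159.0], 0.77)]
side [[467.9683652652726, 0.0, 288.4686939575994], [0.0, 467.9683652652726, 208.00550455273893], [0.0, 0.0, 1.0]] [[0.9514, -0.1593, 0.2637, 173.5188], [-0.3078, -0.454, 0.8361, -1220.2243], [-0.0134, -0.8766, -0.481, 781.3678], [0.0, 0.0, 0.0, 1.0]]
riser [([201.0, 281.0], 0.83)]
pin_a_tip []
foot_a [([203.0, 294.0], 0.98), ([178.0, 324.0], 0.9)]
post_a [([177.0, 323.0], 0.59), ([194.0, 287.0], 0.58), ([203.0, 294.0], 0.57)]
leg_a [([180.0, 327.0], 0.82), ([200.0, 293.0], 0.61)]
pin_a []
tape_roll [([244.0, 318.0], 0.84), ([196.0, 285.0], 0.3)]
screw_jar [([174.0, 192.0], 0.77), ([265.0, 361.0], 0.68)]
carton [([367.0, 316.0], 0.9)]
```

View pics/scene0.png

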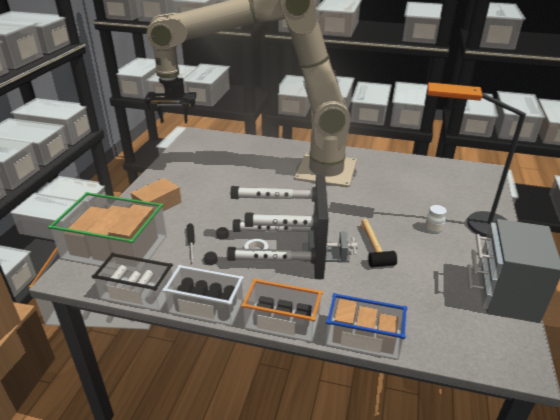

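View pics/side0.png

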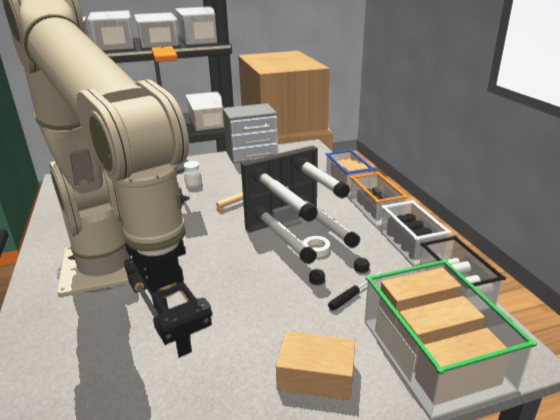

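The scene view has the upper far-x leg (foot near col 249, row 219) shorter than its neighbour (foot at col 235, row 193). In the side view the short foot is near (340,188). So leg a is the +x one. Next I'll enlarge both for a model fit.

```bash
python3 - <<'E'
import cv2,numpy as np
a=cv2.imread('pics/scene0.png')[165:285,220:360];b=cv2.imread('pics/side0.png')[140:270,235:365]
cv2.imwrite('pics/c1.png',cv2.resize(a,None,fx=5,fy=5,interpolation=cv2.INTER_CUBIC))
cv2.imwrite('pics/c2.png',cv2.resize(b,None,fx=4.6,fy=4.6,interpolation=cv2.INTER_CUBIC))
E
```

```text
(no output)
```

View pics/c1.png

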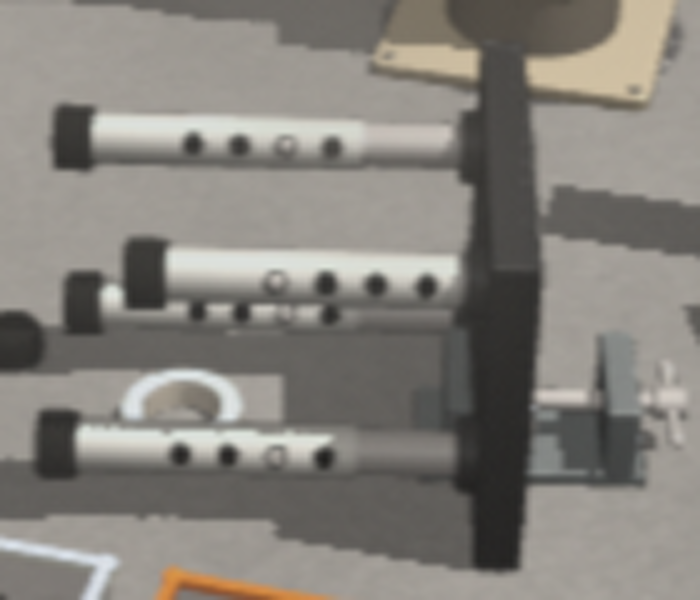

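View pics/c2.png

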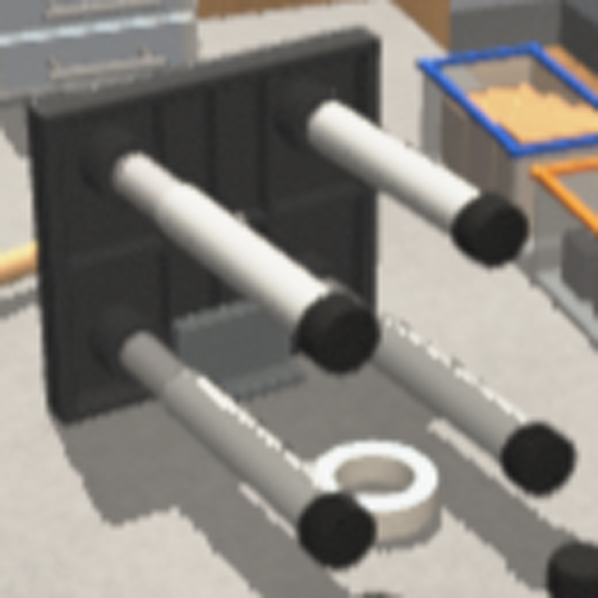

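c1 shows the proud pins (rings) at (277,281) on leg a and (286,145) on leg b. c2 shows foot faces around (494,232) for a and (345,338) for b. Now I'll fit the riser pose.

```bash
cat > h.py <<'E'
import numpy as np
from rig import cams
def proj(P,c):
    q=(np.asarray(P,float)-c['T'][:3,3])@c['T'][:3,:3]; u=q@c['mtx'].T; return u[:,:2]/u[:,2:]
E
python3 - <<'E'
from h import *
from scipy.optimize import least_squares
from scipy.spatial.transform import Rotation as R
t=22*.906,22*.423
A=[((75+t[0],0,185+t[1]),277,281),((-75+t[0],0,185+t[1]),286,145),((130,125,235),472,275),((130,155,235),540,270),((-130,125,235),481,45),((-130,155,235),524,46),((130,125,0),474,567),((130,155,0),520,570)]
B=[((75,-92,185),494,232),((-75,-152,185),346,338),((75,-152,50),543,462),((-75,-152,50),342,532),((-130,125,0),62,418),((130,125,235),374,44),((-130,125,235),44,120)]
cs,cd=cams.camera('scene'),cams.camera('side')
PA=np.array([a[0] for a in A],float);PB=np.array([a[0] for a in B],float)
ua=np.array([((a[1]+.5)/5-.5+220,(a[2]+.5)/5-.5+165) for a in A]);ub=np.array([((a[1]+.5)/4.6-.5+235,(a[2]+.5)/4.6-.5+140) for a in B])
def w(p,P): return R.from_euler('z',p[3]).apply(P)+p[:3]
f=lambda p:np.r_[(proj(w(p,PA),cs)-ua).ravel(),(proj(w(p,PB),cd)-ub).ravel()]
for fx in (0,1):
    s=least_squares((lambda p:f(np.r_[p[:2],0,p[2]])) if fx==0 else f,[600,-100]+[0]*(1+fx),loss='soft_l1')
    print(s.x,s.cost);
r=f(s.x);print(r.reshape(-1,2).round(1).tolist())
p=s.x;print('pin a base',w(p,np.array([[75,0,185.],[-75,0,185]])))
E
```

```text
[ 5.85205824e+02 -6.50939240e+01  2.08634572e-01] 14.691689547514816
[ 5.84929962e+02 -6.51128167e+01 -8.61894691e-01  2.09947114e-01] 14.54901345002419
[[-0.2, 0.1], [0.4, -0.0], [3.8, -1.7], [0.7, -0.4], [0.4, -1.6], [0.9, -1.6], [-0.3, 0.8], [0.1, 0.5], [1.2, 1.2], [-0.2, 0.6], [0.8, 1.3], [0.2, 1.5], [-0.0, 1.7], [1.9, -2.2], [-0.5, -1.6]]
pin a base [[658.28310714 -49.48220354 184.13810531]
 [511.57681644 -80.74342981 184.13810531]]
```

```bash
cat >> h.py <<'E'
from rig import readout
from scipy.spatial.transform import Rotation as R
YAW=0.2095; AX=np.array([658.3,-49.5,184.8])
def tgt(back=0,along=0,pin=0,yaw=None):
    """TCP target: 'back' mm behind axis along tool z, 'along' mm out along leg, 'pin' mm toward the pin."""
    Q=R.from_euler('z',YAW if yaw is None else yaw); z=Q.apply([.423,0,-.906]);y=Q.apply([.906,0,.423]);l=Q.apply([0,-1,0])
    x=np.cross(y,z)
    return AX-back*z+along*l+pin*y, R.from_matrix(np.c_[x,y,z])
def rel(T):
    o=readout.get_obs();q=o['tool_rot'];C=R.from_quat([q[1],q[2],q[3],q[0]])
    d=C.inv().apply(T[0]-o['tcp_pos'])/1000; rv=(C.inv()*T[1]).as_rotvec()
    print('t',round(o['time'],2),'d',d.round(4).tolist(),'rv',rv.round(4).tolist(),'F',np.round(o['force'],1),'tcp',np.round(o['tcp_pos'],1),'open',round(o['opening'],3)); return d,rv
E
python3 - <<'E'
from h import *
print(tgt()[1].as_matrix().round(3)); rel(tgt(150))
E
```

```text
[[-0.208  0.886  0.414]
 [ 0.978  0.188  0.088]
 [ 0.     0.423 -0.906]]
t 1.1 d [0.5595, -0.4096, -0.0842] rv [-0.349, 0.331, -1.4912] F [ 1.1 -0.1  0.7] tcp [ 162.4 -603.6  236.6] open 1.0
```

play_rows(steps=[[[0.035,-0.0256,-0.012,-0.025,0.024,-0.107,0.087],[0.07,-0.051,-0.024,-0.05,0.047,-0.213,0.087],[0.105,-0.077,-0.036,-0.075,0.071,-0.32,0.087],[0.14,-0.102,-0.048,-0.1,0.095,-0.426,0.087],[0.175,-0.128,-0.05,-0.125,0.118,-0.533,0.087]]])

```text
time: 1.52
tcp_pos: [290.1, -444.9, 286.9]
tool_rot: [0.055, 0.917, 0.389, 0.066]
force: [1.3, -1.0, 0.7]
opening: 1.001
gripper_force: 0.0
```

```bash
python3 -c "
from h import *
rel(tgt(150))"
```

```text
t 1.52 d [0.4889, -0.0428, -0.0019] rv [-0.2215, 0.2141, -0.9525] F [ 1.3 -1.   0.7] tcp [ 290.1 -444.9  286.9] open 1.001
```

play_rows(steps=[[[0.035,-0.003,0,-0.025,0.024,-0.107,0.087],[0.07,-0.006,0,-0.05,0.047,-0.213,0.087],[0.105,-0.009,0,-0.075,0.071,-0.32,0.087],[0.14,-0.012,0,-0.1,0.095,-0.426,0.087],[0.175,-0.015,0,-0.125,0.118,-0.533,0.087]]])

```text
time: 1.93
tcp_pos: [400.3, -308.5, 297.2]
tool_rot: [0.104, 0.772, 0.614, 0.127]
force: [-0.0, -0.3, -1.7]
opening: 1.001
gripper_force: 0.0
```

```bash
python3 -c "
from h import *
rel(tgt(150))"
```

```text
t 1.93 d [0.283, 0.133, 0.04] rv [-0.0981, 0.0948, -0.4197] F [-0.  -0.3 -1.7] tcp [ 400.3 -308.5  297.2] open 1.001
```

play_rows(steps=[[[0.033,0.015,0.0,-0.02,0.019,-0.084,0.087],[0.066,0.031,0.0,-0.04,0.038,-0.168,0.087],[0.1,0.047,0.0,-0.06,0.057,-0.252,0.087],[0.135,0.063,0.005,-0.08,0.076,-0.336,0.087],[0.17,0.08,0.01,-0.098,0.095,-0.42,0.087]]])

```text
time: 2.35
tcp_pos: [514.3, -161.4, 325.1]
tool_rot: [0.137, 0.615, 0.758, 0.168]
force: [0.4, -0.9, 0.5]
opening: 1.003
gripper_force: 0.0
```

```bash
python3 -c "
from h import *
rel(tgt(150))"
```

```text
t 2.35 d [0.0796, 0.0893, 0.0465] rv [0.0002, 0.0005, -0.001] F [ 0.4 -0.9  0.5] tcp [ 514.3 -161.4  325.1] open 1.003
```

play_rows(steps=[[[0.025,0.028,0.0,0,0,0,0.087],[0.05,0.056,0.01,0,0,0,0.087],[0.075,0.085,0.03,0,0,0,0.087],[0.0796,0.0893,0.0465,0,0,0,0.087],[0.0796,0.0893,0.0465,0,0,0,0.087]]])

```text
time: 2.77
tcp_pos: [596.7, -60.2, 318.0]
tool_rot: [0.134, 0.614, 0.759, 0.169]
force: [-1.7, 0.1, -0.8]
opening: 1.004
gripper_force: 0.0
```

```bash
python3 - <<'E'
from h import *
import cv2
rel(tgt(150))
p=cams.camera('wrist');im=p['color'][:,:,::-1].copy()
Q=R.from_euler('z',YAW)
pts=[AX+Q.apply(v) for v in ([19.9,0,9.3],[0,-92,0],[0,113,0],[7.2+8.2,-30,15.4])]
u=proj(pts,p);print(u.round(1).tolist())
cv2.imwrite('pics/w1.png',im)
for t in ['pin_a_tip','leg_a','foot_a']:print(t,[(b['position'],round(b['confidence'],2)) for b in cams.boxes_of(p,t)])
E
```

```text
t 2.77 d [-0.0023, 0.0002, -0.0029] rv [-0.0028, -0.0042, -0.0006] F [-1.7  0.1 -0.8] tcp [596.7 -60.2 318. ] open 1.004
[[301.3, 201.0], [279.5, 282.4], [279.3, 79.7], [299.8, 231.7]]
pin_a_tip []
leg_a [([212.0, 112.6], 0.96), ([180.0, 280.8], 0.59)]
foot_a [([182.7, 278.7], 0.93), ([213.0, 109.8], 0.84)]
```

View pics/w1.png

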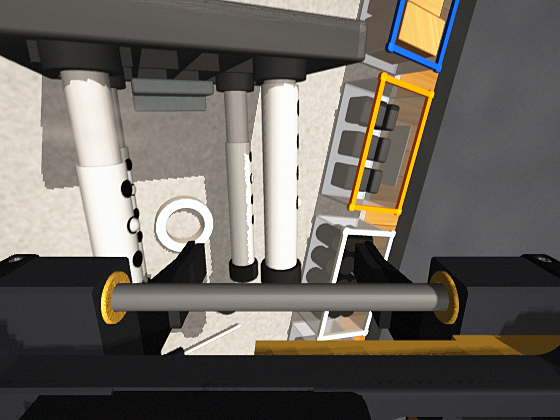

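The wrist view has leg a at cols ~262–300 running rows 80–270. That agrees with the prediction (col 279.5) to within 2 px. I'll enlarge it to check the pin's row.

```bash
python3 - <<'E'
import cv2,numpy as np
im=cv2.imread('pics/w1.png');g=im.max(2).astype(int)
for r in (100,130,170,210,240): print(r,g[r,255:312].tolist())
cv2.imwrite('pics/w1c.png',cv2.resize(im[70:290,240:330],None,fx=2.7*1,fy=2.7,interpolation=cv2.INTER_CUBIC))
E
```

```text
100 [133, 127, 124, 246, 234, 233, 125, 72, 103, 104, 134, 153, 172, 183, 191, 203, 222, 230, 233, 240, 242, 247, 251, 251, 251, 252, 252, 253, 253, 253, 253, 253, 252, 253, 252, 252, 253, 253, 252, 252, 252, 255, 233, 34, 219, 244, 236, 234, 232, 233, 233, 231, 231, 228, 230, 235, 234]
130 [228, 231, 231, 231, 232, 236, 218, 85, 86, 115, 132, 149, 165, 181, 191, 205, 217, 230, 233, 241, 241, 246, 249, 252, 250, 252, 253, 253, 253, 253, 253, 253, 253, 253, 253, 252, 253, 253, 252, 251, 250, 249, 227, 225, 232, 229, 228, 232, 236, 233, 223, 214, 211, 213, 223, 229, 231]
170 [218, 222, 226, 228, 226, 227, 234, 213, 67, 97, 120, 137, 156, 174, 186, 203, 219, 230, 232, 237, 242, 245, 249, 251, 250, 252, 252, 252, 253, 253, 253, 253, 253, 253, 253, 253, 253, 253, 252, 253, 255, 207, 0, 111, 250, 235, 230, 232, 229, 233, 234, 226, 214, 222, 223, 224, 227]
210 [229, 229, 228, 229, 229, 228, 228, 233, 214, 64, 105, 114, 146, 170, 189, 197, 221, 229, 232, 237, 243, 245, 247, 250, 251, 252, 252, 252, 253, 253, 253, 253, 253, 253, 253, 253, 253, 252, 252, 251, 252, 235, 212, 224, 223, 226, 230, 231, 231, 230, 227, 228, 229, 222, 215, 220, 226]
240 [233, 232, 229, 226, 225, 228, 230, 230, 235, 178, 71, 114, 143, 164, 185, 198, 216, 230, 232, 235, 243, 247, 248, 249, 251, 252, 252, 252, 253, 253, 253, 253, 253, 253, 253, 253, 253, 252, 252, 250, 247, 220, 218, 229, 231, 230, 231, 229, 226, 226, 228, 230, 110, 123, 105, 105, 198]
```

View pics/w1c.png

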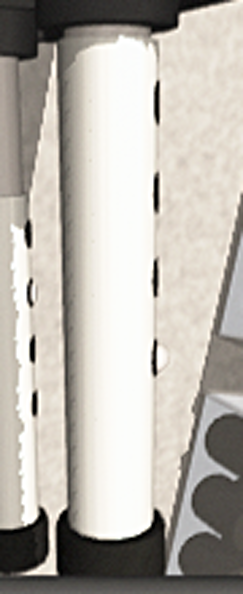

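The pin nose shows at crop (162,358), which is wrist pixel (300,202.6). The prediction was (301,201), so the pin plane is about 1.5 mm further out. Descending.

```bash
python3 -c "
from h import *
rel(tgt(30,1.5,0.5)); rel(tgt(-3,1.5,.5))"
```

```text
t 2.97 d [0.0016, 0.002, 0.1202] rv [-0.0013, 0.0012, -0.0065] F [-1.  -0.5  1.1] tcp [595.6 -65.8 320.4] open 1.002
t 2.97 d [0.0016, 0.002, 0.1532] rv [-0.0013, 0.0012, -0.0065] F [-1.  -0.5  1.1] tcp [595.6 -65.8 320.4] open 1.002
```

play_rows(steps=[[[0,0.001,0.035,0,0,-0.003,0.087],[0,0.002,0.07,0,0,-0.006,0.087],[0,0.002,0.1,0,0,-0.006,0.087],[0,0.002,0.12,0,0,-0.006,0.087],[0,0.002,0.12,0,0,-0.006,0.087]]])

```text
time: 3.38
tcp_pos: [645.8, -54.6, 207.9]
tool_rot: [0.134, 0.615, 0.759, 0.167]
force: [-0.7, -0.4, -0.2]
opening: 1.002
gripper_force: 0.0
```

```bash
python3 - <<'E'
from h import *
import cv2
rel(tgt(-3,1.5,.5))
p=cams.camera('wrist')
rel(tgt(-3,1.5,.5))
Q=R.from_euler('z',YAW)
pts=[AX+Q.apply(v) for v in ([19.9,0,9.3],[0,-92,0],[0,113,0])]
print(proj(pts,p).round(1).tolist())
cv2.imwrite('pics/w2.png',p['color'][:,:,::-1])
E
```

```text
t 3.38 d [0.0009, 0.003, 0.0295] rv [-0.0064, -0.0017, -0.0015] F [-0.7 -0.4 -0.2] tcp [645.8 -54.6 207.9] open 1.002
t 3.43 d [0.001, 0.0014, 0.0317] rv [-0.0041, -0.0009, -0.0008] F [-0.7  0.9 -0.1] tcp [646.3 -54.6 210.5] open 0.998
[[317.8, 245.8], [282.3, 365.3], [282.6, 43.2]]
```

View pics/w2.png

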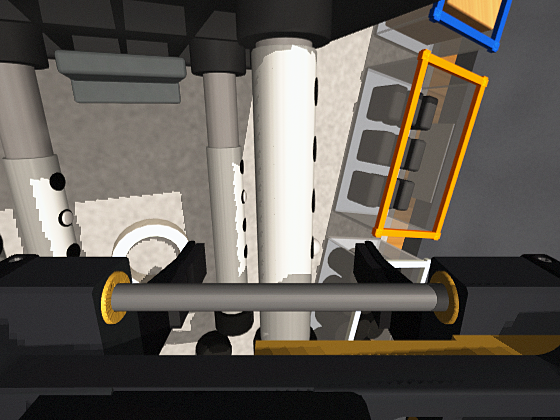

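The pin is at (316,246), within 2 px of the prediction, and the tube is centred at col ~283 between the fingers (205/357). I'll descend the last 31 mm, then close.

play_rows(steps=[[[0.001,0.0015,0.02,0,0,0,0.087],[0.0015,0.0015,0.031,0,0,0,0.087],[0.0015,0.0015,0.031,0,0,0,0.087],[0.0015,0.0015,0.031,0,0,0,0.06]]])

```text
time: 3.77
tcp_pos: [660.8, -49.7, 185.3]
tool_rot: [0.136, 0.614, 0.759, 0.168]
force: [-0.2, 0.4, 0.3]
opening: 0.975
gripper_force: 0.0
```

```bash
python3 -c "
from h import *
rel(tgt(-3,.5,1))"
```

```text
t 3.77 d [0.0002, -0.0014, 0.0024] rv [-0.0013, 0.0004, 0.0005] F [-0.2  0.4  0.3] tcp [660.8 -49.7 185.3] open 0.975
```

play_rows(steps=[[[0,0,0,0,0,0,0.045],[0,0,0,0,0,0,0.045],[0,0,0,0,0,0,0.045],[0,0,0,0,0,0,0.03],[0,0,0,0,0,0,0.03]]])

```text
time: 4.18
tcp_pos: [661.0, -49.4, 184.9]
tool_rot: [0.136, 0.614, 0.759, 0.168]
force: [-1.1, 0.5, 1.0]
opening: 0.634
gripper_force: 0.0
```

play_rows(steps=[[[0,0,0,0,0,0,0.03],[0,0,0,0,0,0,0.03],[0,0,0,0,0,0,0.03]]])

```text
time: 4.43
tcp_pos: [660.5, -49.3, 184.2]
tool_rot: [0.136, 0.614, 0.759, 0.167]
force: [-13.0, -2.1, 4.9]
opening: 0.407
gripper_force: 9.6
```

play_rows(steps=[[[0,0,0,0,0,0,0.03],[0,0,0,0,0,0,0.03]]])

```text
time: 4.6
tcp_pos: [659.7, -49.5, 183.7]
tool_rot: [0.135, 0.614, 0.759, 0.167]
force: [-9.2, -0.2, 3.2]
opening: 0.379
gripper_force: 30.0
```

play_rows(steps=[[[-0.001,-0.001,0,0,0,0,0.03],[-0.0015,-0.001,0,0,0,0,0.03],[-0.002,-0.001,0,0,0,0,0.03]]])

```text
time: 4.85
tcp_pos: [659.9, -50.5, 183.7]
tool_rot: [0.135, 0.614, 0.759, 0.168]
force: [-5.0, 3.8, 3.1]
opening: 0.388
gripper_force: 30.0
```

play_rows(steps=[[[-0.0005,0,0,0,0,0,0.03],[-0.001,0,0,0,0,0,0.03]]])

```text
time: 5.02
tcp_pos: [660.1, -51.5, 183.8]
tool_rot: [0.135, 0.614, 0.759, 0.168]
force: [-5.6, 3.0, 2.2]
opening: 0.38
gripper_force: 30.0
```

play_rows(steps=[[[-0.0005,0,0,0,0,0,0.03],[-0.001,0,0,0,0,0,0.03],[-0.0015,0,0,0,0,0,0.03]]])

```text
time: 5.27
tcp_pos: [660.3, -52.7, 183.7]
tool_rot: [0.135, 0.614, 0.76, 0.168]
force: [-6.8, 3.9, 4.4]
opening: 0.386
gripper_force: 30.0
```

play_rows(steps=[[[-0.001,0,0,0,0,0,0.03],[-0.002,0,0,0,0,0,0.03],[-0.003,0,0,0,0,0,0.03],[-0.004,0,0,0,0,0,0.03]]])

```text
time: 5.6
tcp_pos: [660.9, -55.6, 183.7]
tool_rot: [0.134, 0.614, 0.76, 0.168]
force: [-8.4, 5.2, 4.3]
opening: 0.384
gripper_force: 30.0
```

play_rows(steps=[[[-0.0015,-0.0005,-0.0005,0,0,0,0.03],[-0.003,-0.0005,-0.0005,0,0,0,0.03],[-0.0045,-0.0005,-0.0005,0,0,0,0.03],[-0.006,-0.0005,-0.0005,0,0,0,0.03],[-0.008,-0.0005,-0.0005,0,0,0,0.03]]])

```text
time: 6.02
tcp_pos: [662.7, -63.9, 183.8]
tool_rot: [0.135, 0.614, 0.76, 0.168]
force: [3.0, 4.7, -3.3]
opening: 0.384
gripper_force: 30.0
```

```bash
python3 -c "
from h import *
import cv2
rel(tgt(-3,30,1))
p=cams.camera('wrist');q=cams.camera('scene')
rel(tgt(-3,30,1))
a=cv2.resize(p['color'],None,fx=.75,fy=.75);b=cv2.resize(q['color'][165:255,220:330],None,fx=3.5,fy=3.5)
c=np.zeros((315,800,3),np.uint8);c[:,:420]=a;c[:,420:]=b[:315,:380];cv2.imwrite('pics/m1.png',c[:,:,::-1])"
```

```text
t 6.02 d [-0.015, 0.0002, 0.0015] rv [-0.0019, -0.0024, 0.0019] F [ 3.   4.7 -3.3] tcp [662.7 -63.9 183.8] open 0.384
t 6.12 d [-0.0139, 0.0002, 0.0016] rv [-0.0015, -0.0011, 0.0012] F [ 5.2  1.6 -5.3] tcp [662.9 -65.  183.8] open 0.384
```

View pics/m1.png

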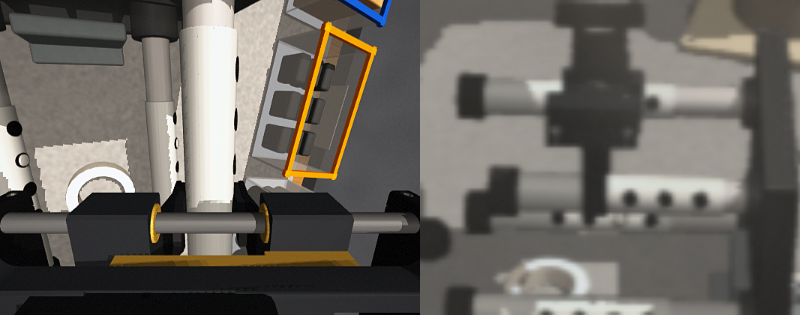

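The scene view puts the foot edge at 239.4 px versus 245 before, about 16 mm of slide. The pin has ducked and the tube follows the gripper, so I'll continue slowly toward hole 2.

play_rows(steps=[[[-0.002,0,0,0,0,0,0.03],[-0.004,0,0,0,0,0,0.03],[-0.006,0,0,0,0,0,0.03],[-0.008,0,0,0,0,0,0.03],[-0.01,0,0,0,0,0,0.03]]])

```text
time: 6.53
tcp_pos: [665.1, -74.9, 183.8]
tool_rot: [0.136, 0.614, 0.759, 0.168]
force: [7.7, -0.3, -6.8]
opening: 0.383
gripper_force: 30.0
```

play_rows(steps=[[[-0.0005,0,0,0,0,0,0.03],[-0.001,0,0,0,0,0,0.03],[-0.0015,0,0,0,0,0,0.03],[-0.002,0,0,0,0,0,0.03],[-0.002,0,0,0,0,0,0.03]]])

```text
time: 6.95
tcp_pos: [665.7, -77.7, 183.8]
tool_rot: [0.136, 0.614, 0.759, 0.168]
force: [9.4, -0.8, -8.1]
opening: 0.385
gripper_force: 30.0
```

play_rows(steps=[[[-0.0004,0,0.0005,0,0,0,0.03],[-0.0008,0,0.001,0,0,0,0.03],[-0.0008,0,0.001,0,0,0,0.03]]])

```text
time: 7.2
tcp_pos: [665.9, -78.2, 183.7]
tool_rot: [0.136, 0.614, 0.759, 0.168]
force: [-3.3, -0.3, 3.1]
opening: 0.383
gripper_force: 30.0
```

```bash
python3 -c "
from h import *
rel(tgt(-3,30,1))
for i in range(2):
  p=cams.camera('scene');q=cams.camera('side')
rel(tgt(-3,30,1))
"
```

```text
t 7.2 d [-0.0003, 0.0001, 0.0014] rv [-0.0017, 0.0003, 0.0008] F [-3.3 -0.3  3.1] tcp [665.9 -78.2 183.7] open 0.383
t 7.4 d [-0.0003, 0.0001, 0.0014] rv [-0.0015, 0.0003, 0.0009] F [-5.1  1.1  4.4] tcp [665.9 -78.2 183.7] open 0.383
```

play_rows(steps=[[[-0.0003,0,0,0,0,0,0.03],[-0.0006,0,0,0,0,0,0.03],[-0.0009,0,0,0,0,0,0.03],[-0.0009,0,0,0,0,0,0.03]]])

```text
time: 7.73
tcp_pos: [666.1, -78.9, 183.7]
tool_rot: [0.136, 0.614, 0.759, 0.168]
force: [-5.6, 1.5, 5.9]
opening: 0.38
gripper_force: 30.0
```

```bash
python3 - <<'E'
from h import *
import cv2
rel(tgt(-3,30,1))
p=cams.camera('wrist');g=p['color'].astype(int)
Q=R.from_euler('z',YAW)
for s in (0,30,60): print(s,proj([AX+Q.apply([19.9,s,9.3]),AX+Q.apply([15.4,s,7.2])],p).round(1).tolist())
r0=int(proj([AX+Q.apply([15.4,0,7.2])],p)[0,1])
for r in range(r0-24,min(r0+26,262),3): print(r,g[r,300:340].max(1).tolist())
E
```

```text
t 7.73 d [0.0004, 0.0001, 0.0013] rv [-0.0015, 0.0001, 0.001] F [-5.6  1.5  5.9] tcp [666.1 -78.9 183.7] open 0.38
0 [[320.1, 217.7], [310.3, 217.7]]
30 [[322.5, 158.2], [312.1, 158.2]]
60 [[325.3, 91.1], [314.2, 91.1]]
193 [247, 248, 247, 247, 246, 245, 245, 243, 241, 241, 239, 235, 195, 180, 203, 204, 206, 207, 208, 213, 211, 213, 217, 216, 211, 209, 210, 212, 218, 215, 215, 216, 93, 105, 93, 86, 91, 176, 168, 167]
196 [247, 247, 247, 248, 245, 246, 245, 244, 241, 239, 239, 235, 195, 187, 211, 213, 215, 215, 213, 209, 209, 212, 218, 218, 218, 217, 214, 215, 213, 213, 219, 217, 114, 118, 99, 87, 119, 147, 145, 149]
199 [247, 248, 247, 247, 245, 246, 244, 244, 241, 239, 238, 234, 189, 191, 208, 208, 206, 208, 207, 209, 206, 210, 211, 212, 211, 209, 207, 207, 206, 211, 222, 104, 115, 124, 119, 118, 120, 124, 116, 103]
202 [248, 247, 248, 247, 245, 246, 245, 243, 241, 240, 238, 231, 188, 188, 205, 205, 202, 204, 208, 214, 212, 212, 213, 213, 209, 206, 198, 196, 204, 211, 100, 115, 119, 117, 118, 117, 120, 122, 124, 119]
205 [247, 247, 247, 247, 245, 246, 244, 243, 241, 241, 239, 234, 1
[... 1811 characters left out ...]
05, 203, 205, 210, 217, 217, 103, 110, 110, 97, 82, 109, 174, 168, 167, 167, 170, 169, 169, 167, 156, 136, 132, 148]
235 [248, 247, 248, 246, 246, 246, 245, 241, 241, 238, 234, 190, 196, 209, 200, 196, 192, 192, 201, 209, 211, 217, 127, 114, 93, 89, 91, 155, 169, 167, 166, 165, 168, 169, 169, 168, 167, 172, 170, 168]
238 [247, 248, 248, 246, 245, 245, 244, 242, 240, 237, 234, 188, 185, 202, 201, 198, 205, 203, 202, 207, 210, 217, 228, 90, 89, 84, 160, 173, 166, 166, 165, 170, 171, 170, 102, 80, 55, 62, 62, 68]
241 [247, 248, 247, 246, 245, 246, 243, 242, 241, 238, 232, 185, 213, 213, 210, 211, 221, 158, 0, 0, 0, 0, 0, 16, 63, 121, 180, 168, 166, 169, 171, 133, 55, 65, 66, 65, 69, 67, 69, 66]
```

The wrist image rows 208–229 show a bright cap out to col 322, past the tube edge at 312. That matches the predicted tip at col 320, so the pin has snapped out at hole 2. I'll open, go back 29.5 mm and regrip.

play_rows(steps=[[[0,0,0,0,0,0,0.075],[0,0,0,0,0,0,0.075],[0,0,0,0,0,0,0.075],[0,0,0,0,0,0,0.075],[0,0,0,0,0,0,0.075]]])

```text
time: 8.2
tcp_pos: [666.2, -79.1, 183.4]
tool_rot: [0.136, 0.614, 0.759, 0.168]
force: [0.6, 0.3, 0.0]
opening: 0.678
gripper_force: 0.0
```

```bash
python3 - <<'E'
from h import *
rel(tgt(-3,.5,1))
E
```

```text
t 8.2 d [0.0301, 0.0002, 0.001] rv [-0.0013, 0.0001, 0.0007] F [0.6 0.3 0. ] tcp [666.2 -79.1 183.4] open 0.678
```

play_rows(steps=[[[0.008,0,0,0,0,0,0.075],[0.016,0,0,0,0,0,0.075],[0.024,0,0,0,0,0,0.075],[0.03,0,0,0,0,0,0.075],[0.03,0,0,0,0,0,0.075]]])

```text
time: 8.62
tcp_pos: [659.6, -47.1, 183.7]
tool_rot: [0.136, 0.613, 0.76, 0.168]
force: [0.1, 0.5, -0.3]
opening: 0.86
gripper_force: 0.0
```

play_rows(steps=[[[0,0,0,0,0,0,0.045],[0,0,0,0,0,0,0.045],[0,0,0,0,0,0,0.045],[0,0,0,0,0,0,0.03],[0,0,0,0,0,0,0.03]]])

```text
time: 9.03
tcp_pos: [659.9, -50.1, 183.4]
tool_rot: [0.136, 0.614, 0.759, 0.168]
force: [-0.2, -0.4, -0.0]
opening: 0.568
gripper_force: 0.0
```

play_rows(steps=[[[0,0,0,0,0,0,0.03],[0,0,0,0,0,0,0.03],[0,0,0,0,0,0,0.03],[0,0,0,0,0,0,0.03],[0,0,0,0,0,0,0.03]]])

```text
time: 9.45
tcp_pos: [659.8, -49.9, 183.5]
tool_rot: [0.136, 0.614, 0.759, 0.168]
force: [-2.9, -0.4, 2.5]
opening: 0.385
gripper_force: 30.0
```

play_rows(steps=[[[-0.0007,0,0,0,0,0,0.03],[-0.0014,0,0,0,0,0,0.03],[-0.002,0,0,0,0,0,0.03],[-0.0025,0,0,0,0,0,0.03]]])

```text
time: 9.78
tcp_pos: [660.1, -51.1, 183.5]
tool_rot: [0.135, 0.614, 0.759, 0.168]
force: [-6.6, 2.1, 6.0]
opening: 0.384
gripper_force: 30.0
```

play_rows(steps=[[[-0.0005,0,0,0,0,0,0.03],[-0.001,0,0,0,0,0,0.03],[-0.0015,0,0,0,0,0,0.03]]])

```text
time: 10.03
tcp_pos: [660.4, -52.4, 183.5]
tool_rot: [0.135, 0.614, 0.759, 0.168]
force: [-6.0, 2.2, 6.1]
opening: 0.387
gripper_force: 30.0
```

play_rows(steps=[[[-0.001,0,0,0,0,0,0.03],[-0.002,0,0,0,0,0,0.03],[-0.003,0,0,0,0,0,0.03],[-0.004,0,0,0,0,0,0.03]]])

```text
time: 10.37
tcp_pos: [660.9, -55.0, 183.5]
tool_rot: [0.135, 0.613, 0.76, 0.168]
force: [-9.4, 6.2, 7.5]
opening: 0.381
gripper_force: 30.0
```

play_rows(steps=[[[-0.0015,0,0,0,0,0,0.03],[-0.003,0,0,0,0,0,0.03],[-0.0045,0,0,0,0,0,0.03],[-0.006,0,0,0,0,0,0.03],[-0.008,0,0,0,0,0,0.03]]])

```text
time: 10.78
tcp_pos: [662.9, -64.0, 183.5]
tool_rot: [0.135, 0.614, 0.76, 0.168]
force: [-6.3, 3.2, 5.6]
opening: 0.381
gripper_force: 30.0
```

play_rows(steps=[[[-0.002,0,0,0,0,0,0.03],[-0.004,0,0,0,0,0,0.03],[-0.006,0,0,0,0,0,0.03],[-0.008,0,0,0,0,0,0.03],[-0.01,0,0,0,0,0,0.03]]])

```text
time: 11.2
tcp_pos: [665.3, -74.7, 183.5]
tool_rot: [0.136, 0.614, 0.759, 0.168]
force: [-1.7, -0.9, 1.5]
opening: 0.382
gripper_force: 30.0
```

play_rows(steps=[[[-0.0005,0,0,0,0,0,0.03],[-0.001,0,0,0,0,0,0.03],[-0.0015,0,0,0,0,0,0.03],[-0.002,0,0,0,0,0,0.03],[-0.002,0,0,0,0,0,0.03]]])

```text
time: 11.62
tcp_pos: [665.9, -77.8, 183.5]
tool_rot: [0.136, 0.614, 0.759, 0.168]
force: [1.8, -4.4, 0.3]
opening: 0.382
gripper_force: 30.0
```

```bash
cat > pin.py <<'E'
from h import *
rel(tgt(-3,30,1))
p=cams.camera('wrist');g=p['color'].astype(int)
Q=R.from_euler('z',YAW)
print(proj([AX+Q.apply([19.9,0,9.3]),AX+Q.apply([15.4,0,7.2])],p).round(1).tolist())
for r in range(196,242,5): print(r,g[r,304:328].max(1).tolist())
E
python3 pin.py
```

```text
t 11.62 d [-0.0007, 0.0001, 0.0012] rv [-0.001, 0.0009, 0.0004] F [ 1.8 -4.4  0.3] tcp [665.9 -77.8 183.5] open 0.382
[[320.0, 220.0], [310.2, 220.0]]
196 [249, 250, 249, 247, 246, 245, 245, 242, 208, 198, 219, 222, 224, 221, 219, 218, 222, 223, 228, 228, 225, 223, 222, 224]
201 [249, 249, 249, 247, 247, 244, 244, 239, 203, 200, 218, 218, 213, 213, 216, 222, 220, 217, 220, 220, 218, 212, 211, 211]
206 [249, 249, 248, 247, 245, 245, 247, 249, 134, 0, 239, 224, 215, 211, 216, 220, 222, 221, 218, 219, 221, 225, 229, 228]
211 [249, 249, 248, 247, 245, 247, 255, 183, 0, 0, 94, 203, 178, 181, 219, 219, 217, 214, 221, 226, 229, 231, 232, 230]
216 [249, 249, 248, 246, 246, 251, 255, 17, 17, 14, 89, 255, 250, 244, 241, 237, 227, 203, 215, 217, 219, 216, 217, 104]
221 [249, 249, 248, 247, 247, 255, 223, 0, 11, 8, 44, 255, 253, 249, 247, 244, 240, 234, 202, 216, 220, 229, 106, 123]
226 [249, 250, 248, 246, 247, 255, 222, 0, 6, 2, 74, 255, 248, 243, 239, 234, 221, 213, 222, 220, 228, 107, 117, 127]
231 [249, 249, 248, 247, 246, 251, 255, 0, 0, 0, 146, 200, 176, 211, 212, 219, 222, 230, 221, 113, 123, 100, 97, 90]
236 [249, 250, 248, 246, 245, 244, 240, 205, 204, 219, 207, 201, 203, 202, 214, 219, 224, 130, 112, 121, 103, 96, 92, 190]
241 [249, 249, 247, 246, 244, 245, 241, 198, 206, 222, 219, 221, 235, 172, 0, 0, 0, 0, 0, 15, 67, 124, 189, 179]
```

Pin cap is out again (cols 315–321, tip predicted at 320). Release, retreat, and verify from the scene camera.

play_rows(steps=[[[0,0,0,0,0,0,0.087],[0,0,0,0,0,0,0.087],[0,0,0,0,0,0,0.087],[0,0,0,0,0,0,0.087],[0,0,0,0,0,0,0.087]]])

```text
time: 12.08
tcp_pos: [665.7, -76.5, 183.4]
tool_rot: [0.136, 0.614, 0.759, 0.168]
force: [0.0, 0.3, 0.1]
opening: 0.679
gripper_force: 0.0
```

play_rows(steps=[[[0,0,-0.02,0,0,0,0.087],[0,0,-0.05,0,0,0,0.087],[0,0,-0.08,0,0,0,0.087],[0,0,-0.115,0,0,0,0.087],[0,0,-0.15,0,0,0,0.087]]])

```text
time: 12.5
tcp_pos: [603.0, -89.6, 320.5]
tool_rot: [0.136, 0.614, 0.759, 0.168]
force: [1.2, -0.4, 0.3]
opening: 0.979
gripper_force: 0.0
```

play_rows(steps=[[[0,0,-0.03,0,0,0,0.087],[0,0,-0.06,0,0,0,0.087],[0,0,-0.09,0,0,0,0.087],[0,0,-0.1,0,0,0,0.087],[0,0,-0.1,0,0,0,0.087]]])

```text
time: 12.92
tcp_pos: [562.8, -99.3, 413.1]
tool_rot: [0.138, 0.614, 0.759, 0.168]
force: [-0.6, -0.6, -0.2]
opening: 1.0
gripper_force: 0.0
```

```bash
python3 - <<'E'
from h import *
import cv2
q=cams.camera('scene');print(readout.get_obs()['force'],readout.get_obs()['time'])
cv2.imwrite('pics/f1.png',cv2.resize(q['color'][165:285,220:360],None,fx=5,fy=5,interpolation=cv2.INTER_CUBIC)[:,:,::-1])
E
```

```text
[ 0.15512205  0.54409278 -0.59348277] 12.9667
```

View pics/f1.png

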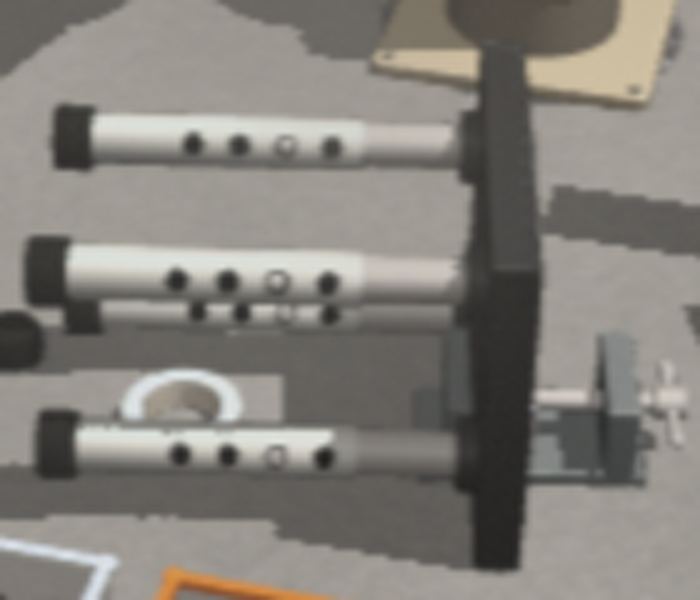

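Leg a now shows two dark holes, then the pin ring in the third hole at (277,281), then one more hole. That is the same pattern as the other legs, and the robot is clear.

```bash
python3 -c "
from rig import job_done
print(job_done())"
```

```text
the job is handed in; nothing more can be done
None
```

The short leg is now out to its third hole with the pin sprung through, matching the other three; the arm was clear and the job was handed in at about 13 s, though no verdict came back.

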